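# Slide the fire opal's stand home

### The arm

A 7-joint arm with a two-finger parallel gripper is mounted at the origin on the work surface. World frame = base frame: x ahead of the robot, y to its left, z up, the work surface at z = 0. Lengths are in mm, angles in rad, forces in N, time in s.
With the tool pointing down it reaches from about 425 to 1025 mm from the base axis. Payload 9.4 kg.
Tool frame: the origin (TCP) lies on the mounting face of the last link; the fingertips stand 173 mm ahead of it and the grasp point (between the pads) lies arm.grip_point_offset ahead of it (arm.grip_point_offset is the distance from the TCP to the grasp point, in mm); z points along the fingers, y is the line along which they close (so a half turn about z gives the same grasp; the last joint's range is limited). The gripper opens to 85 mm and grips with 20 to 120 N. Pads are 22 mm wide; open, the fingers measure 114 mm over their backs; the gripper's body (76 mm by 85 mm) begins 54 mm behind the grasp point. The pads swing forward as they close: fully open they stand 13 mm farther back than shut.
Start: joints at [-1.187, 0.599, -0.003, 1.599, 0.002, 0.943, -0.08], TCP at [322.379, 649.382, 404.675] pointing down, gripper open.
Joint ranges: [-2.57, 2.57], [-0.35, 1.97], [-1.29, 1.29], [0.11, 2.56], [-1.05, 4.19], [0.11, 1.86], [-2.63, 2.63]. Speed limits (rad/s): [2.22, 2.22, 3.01, 3.01, 3.14, 3.14, 3.14].

### API

Orientations are given as a unit quaternion [x, y, z, w].
In Python, from cell import arm gives the robot as it stands.
- The arm moves only by the tool carry_out, never from a script. Its argument "increments" is a list of rows, each a list of 3 entries, a list of its own where there are three numbers: the shift along the tool's x, y, z each as a share of 0.25 m, from -1 to 1, then the turn, a rotation vector about the tool's x, y, z each as a share of pi rad, from -1 to 1, then the opening, from 0 (shut) to 1 (fully open). In form: [[[dx, dy, dz], [wx, wy, wz], gripper], ...]. A call has 1 to 12 rows; each row is the pose to reach, as a shift and turn from the pose commanded when the call began, along the tool's axes at that moment, turning the shorter way round; what a row does not reach only later rows make up. A row lasts 1/10 s, in which the tool goes at most 50 mm and 8.59 degrees, less where a joint would pass 70% of its speed; a pose out of reach is approached as far as the arm can. A call with a number of a shift or a turn outside -1 to 1 is refused whole. A call with a gripper value outside its range is refused whole. The fingers move at their own pace and stop on an object; "squeeze" is the grip in N (left out, the last holds). Time passes only in rows, so rows that repeat a pose let the fingers close. It gives the time, the measured TCP pose, the force, the opening and the grip force at its end, in the units of the state.
- arm.get_state(): the state, without advancing time (a new reading comes with each control period).
- arm.capture(name): name is "side" or "top" or "wrist"; returns a dict with "pixels" (400x640x3 uint8, red, green, blue), "fx", "fy", "cx", "cy" (pixels), "R" (3x3) and "t" (3): a world point X has camera coordinates R X + t. Camera axes: x right, y down, z forward; pixel columns grow to the right and rows downward; lengths in mm; the calibration is good to about 2 mm. A picture is of the moment at which its call begins. There is no depth.
- arm.close_job(): hands the job in; it is judged then, once.
Trained networks look in a picture, given as the dict that the camera call returned (one of the last four; its "shot" number tells which), for a name from the list of things; names that differ only in an ending like _2 or _b are one class to them, and where a whole thing is asked for, a point or a joint stands for the part that bears it (a point fixed in the world has none). Each returns a list of dicts, best first, with "confidence" (0 to 1); they miss things now and then, are a little off and sometimes report something else, mostly with a low value. They report only what shows in the picture. A call takes as long as a camera call.
- arm.cut_out(name, picture): "region" (400x640 bool, what is visible of it).
- arm.pinpoint(name, picture): "at" ([x, y, z] in mm, in world coordinates, good to about 4 mm: a listed point, or the origin of a listed thing).
The state is a dict: "time": time; "joint_positions": joint angles; "joint_velocities": joint speeds; "joint_torque": joint torques, N m; "ee_pos": TCP position; "eef_rot": TCP orientation; "force": force on the tool from outside, world axes, zero at the start; "torque": the same for the moment, N m; "width": opening from 0.0 (shut) to 1.0 (fully open); "finger_force": force on a finger pad.
Only numpy, scipy, OpenCV 4.12 (cv2) and the standard library are available. Lean on these libraries where they do the work, as an engineer would, in place of code of your own. Each camera call takes 0.05 s, during which the arm holds its last target. There are 200 camera calls.

### The job

The fire opal on its slim onyx stand has been left out on the cedar shelf. Push it gently with the fingertips, touching nothing but its thick round foot, so that it slides upright across the shelf until the foot stands wholly on the empty green felt round, then come away. Do not tip or lift the stand, and leave the jasper, the hematite and the hanging hammer and lens as they are.

Things in the scene. Friction and masses are not known exactly. Their poses are not given: they have to be found in the camera images.
- opal_stand: Cream onyx stand with an orange opal fixed on top, loose, 167 mm tall, 340 g. Round foot 52 mm across, 32 mm high; above it neck (31 mm across, to 42 mm high), column (22, to 128), cup (34, to 144), opal 27. Origin: centre of the underside, at shelf height; z up. Friction about 0.6: tips if pushed above 35 mm. So tall that the gripper's body must lean back from it while fingertips push the foot.
- felt_opal: The empty round of dark green felt, 78 mm across, let in flush with the shelf top (nothing to catch on): the stand's place. Origin: its centre, at the shelf top. One of three alike in a row along the backboard, 105 mm apart; the other two carry the jasper and the hematite. Which one is empty changes.
- display: Fixed cedar shelf board 480 (x) x 440 (y) x 20 mm on the table, with an upright backboard on its -y side: front face at y = -202 mm, top 360 mm above the table. Origin: centre of the shelf's underside; shelf top at z = 20 mm; +y points out of the backboard. Felt rounds lie at y = -110 mm. Four brass cup hooks project 40 mm from the backboard at z = 295 mm.
- jasper: Loose red jasper pebble, 54 x 42 x 30 mm high, lying on its own felt round. Origin: centre of its underside. Not to be moved.
- hematite: Loose dark grey lumpy hematite kidney, about 66 mm across and 35 mm high, lying on its own felt round. Origin: centre of its underside. Not to be moved.
- hammer: Small steel rock hammer hanging loosely from two cup hooks: head 135 mm long along the display's x, 20 mm thick, handle 22 mm thick hanging down 175 mm below the origin. Origin: middle of the underside of the head, 18 mm in front of the backboard. Not to be moved.
- lens: Hand lens with brown bakelite handle and rim hanging loosely by its brass ring from a cup hook: rim 64 mm across, 10 mm thick, reaching 160 mm below the origin. Origin: inside top of the ring, where it rests on the hook, 18 mm in front of the backboard. Not to be moved.

How it is judged (in metres and radians):
At the end, for the whole second after the job is handed in: The stand is upright (within 0.03 rad) and at rest on the shelf with its foot wholly on the empty felt round: centre within 13 mm of the round's centre (horizontal distance between opal_stand and felt_opal below 0.013 m and z of opal_stand in the frame of display below 0.023 m and angle between opal_stand's own z axis and vertical below 0.03 rad and linear speed of opal_stand below 0.01 m/s); the robot touches nothing.
It fails at once if the stand is tipped by more than 0.15 rad, or lifted (underside centre more than 8 mm off the shelf) (angle between opal_stand's own z axis and vertical above 0.15 rad or z of opal_stand in the frame of display above 0.028 m).
It fails at once if the robot touches the stand above its foot (neck, column, cup or opal) (contact force between any of the arm, the fingers and opal_stand_c1 above 0.5 N or contact force between any of the arm, the fingers and opal_stand_c2 above 0.5 N or contact force between any of the arm, the fingers and opal_stand_c3 above 0.5 N or contact force between any of the arm, the fingers and opal_stand_c4 above 0.5 N).
It fails at once if the stand is squeezed or shoved with more than 20 N, or flicked along faster than 0.3 m/s (contact force between the fingers and opal_stand above 20 N or linear speed of opal_stand above 0.3 m/s).
It fails at once if the jasper or the hematite is moved by more than 12 mm (distance of any of jasper, hematite from where it was at the start of the episode above 0.012 m).
It fails at once if the hanging hammer or lens is moved by more than 15 mm or swung by more than 0.2 rad (distance of any of hammer, lens from where it was at the start of the episode above 0.015 m or angle between any of hammer, lens's own z axis and vertical above 0.2 rad).
It also fails if it takes over 45 s, if anything falls off the work surface, if the arm or the gripper's body presses on something with over 40 N, if the wrist force passes 120 N, or if a joint passes its speed limit or range.

## Working session

There is one attempt and no reset: what is moved stays moved. The work goes in short steps, Python scripts to look and compute and a tool call to move; the robot and the scene stay as the last step left them, time stands still between calls to the robot, and variables do not carry over. Pictures are saved under pics/ and viewed, at most 10 in all, crops included, and the job is handed in when it is done.

Besides the shell and the picture viewer there is one more tool, called after "Call:" as name(argument=value, ...), one argument or row to a line, values as JSON. carry_out: Moves the arm, as the interface text tells. Its arguments: {"type":"object","properties":{"increments":{"type":"array"},"squeeze":{"type":"number"}},"required":["increments"]}

```bash
mkdir -p pics; python3 - <<'E'
from cell import arm
import cv2,numpy as np
s=arm.get_state();print(s['time'],s['ee_pos'],s['eef_rot'],s['width'],arm.grip_point_offset)
for c in('top','side'):
    p=arm.capture(c);cv2.imwrite(f'pics/{c}0.png',p['pixels'][:,:,::-1])
    print(c,'cam at',-np.array(p['R']).T@p['t'])
    for n in('opal_stand','felt_opal','display','jasper','hematite','hammer','lens'):
        print(n,[(np.round(d['at'],1),round(d['confidence'],2)) for d in arm.pinpoint(n,p)[:3]])
E
```

```text
0.0 [322.26781324 649.21344589 403.82993265] [ 2.28331276e-01  9.73583198e-01 -7.57485118e-04 -1.09588521e-04] 0.9958303942404965 154.70000000000002
top cam at [404.59787657 -54.579978   938.45195518]
opal_stand [(array([631.5,  36.5,  19.3]), 0.89)]
felt_opal [(array([ 551.7, -148. ,   19.5]), 0.61)]
display [(array([563. , -37.9,   1.2]), 0.78)]
jasper [(array([ 657.3, -156.2,   25.9]), 0.66)]
hematite [(array([ 446.6, -138.7,   19.3]), 0.74)]
hammer [(array([ 434.7, -214.4,  298.6]), 0.63)]
lens [(array([ 682.9, -226.3,  291.2]), 0.68)]
side cam at [  17.03795089 -242.17100708  827.71871803]
opal_stand [(array([627.1,  43.1,  19. ]), 0.87)]
felt_opal [(array([ 553.5, -150.7,   18.5]), 0.67), (array([561.7, -39.1,  -3.4]), 0.19)]
display [(array([557.3, -36. ,  -4. ]), 0.91)]
jasper [(array([ 654.4, -149.3,   15.8]), 0.83), (array([ 552.1, -151.4,   14.7]), 0.29)]
hematite [(array([ 448.2, -135.2,   22.4]), 0.97)]
hammer [(array([ 433.9, -213.2,  301.7]), 0.78)]
lens [(array([ 686.6, -232.1,  297.5]), 0.69)]
```

View pics/top0.png

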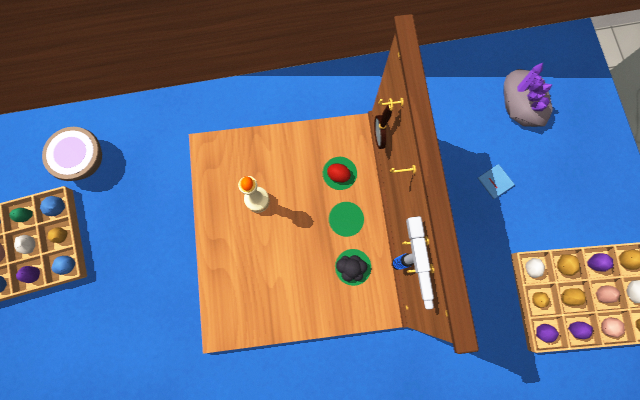

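View pics/side0.png

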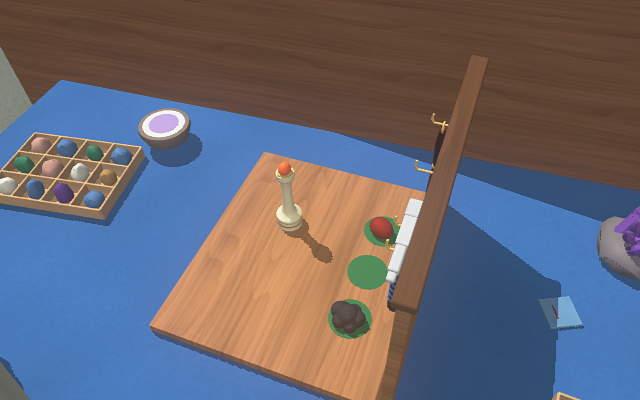

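The top view shows the stand's foot at about (257,200) with the opal at (247,184). The empty felt round is at (346,219), between the jasper (339,173) and the hematite (352,267). Next I'll measure these from colours.

```bash
cat > h.py <<'E'
from cell import arm
import cv2,numpy as np
from scipy.spatial.transform import Rotation as Rn
def ray(p,uv,z):
    R=np.array(p['R']);c=-R.T@np.array(p['t'])
    d=R.T@np.array([(uv[0]-p['cx'])/p['fx'],(uv[1]-p['cy'])/p['fy'],1]);return c+d*(z-c[2])/d[2]
def blobs(p,lo,hi,amin):
    h=cv2.cvtColor(p['pixels'],cv2.COLOR_RGB2HSV);m=cv2.inRange(h,np.array(lo),np.array(hi))
    n,l,s,c=cv2.connectedComponentsWithStats(m)
    return [(c[i],s[i,4],l==i) for i in range(1,n) if s[i,4]>=amin]
def proj(p,X):
    c=np.array(p['R'])@np.asarray(X,float)+np.array(p['t']);return np.array([p['fx']*c[0]/c[2]+p['cx'],p['fy']*c[1]/c[2]+p['cy']])
def goal_R(d,e):
    d=np.array([d[0],d[1],0])/np.hypot(d[0],d[1]);z=np.cos(e)*d-np.sin(e)*np.array([0,0,1]);y=np.array([-d[1],d[0],0.]);return np.c_[np.cross(y,z),y,z]
def inc(P,R):
    s=arm.get_state();R0=Rn.from_quat(s['eef_rot']).as_matrix()
    print('t',round(s['time'],2),'pos',np.round(s['ee_pos'],1),'q',np.round(s['joint_positions'],2),'F',np.round(s['force'],1),'w',round(s['width'],3))
    print('shift',np.round(R0.T@(P-s['ee_pos'])/250,4),'turn',np.round(Rn.from_matrix(R0.T@R).as_rotvec()/np.pi,4))
E
python3 - <<'E'
from h import *
for c in('top','side'):
    p=arm.capture(c)
    print(c,'felt',[(ray(p,b[0],20).round(1),b[1]) for b in blobs(p,(60,80,50),(90,255,255),150) if 420<ray(p,b[0],20)[0]<700])
    for b in blobs(p,(5,180,200),(15,255,255),15): print('orange',b[0].round(1),b[1],ray(p,b[0],173).round(1))
    r=arm.cut_out('opal_stand',p)[0]['region'];ys,xs=np.where(r);print('region',xs.min(),xs.max(),ys.min(),ys.max(),r.sum())
    # fit model silhouette
    from scipy.optimize import minimize
    prof=[(0,26),(32,26),(32,15.5),(42,15.5),(42,11),(128,11),(128,17),(144,17),(160,12)]
    def sil(xy):
        m=np.zeros((400,640),np.uint8)
        for (a,ra),(b,rb) in zip(prof[::2],prof[1::2]):
            t=np.linspace(0,2*np.pi,40);pts=[proj(p,(xy[0]+q*np.cos(u),xy[1]+q*np.sin(u),20+h)) for h,q in((a,ra),(b,rb)) for u in t]
            cv2.fillConvexPoly(m,cv2.convexHull((np.array(pts)*16).round().astype(np.int32)),1,shift=4)
        return m.astype(bool)
    f=lambda xy:-(sil(xy)&r).sum()/(sil(xy)|r).sum()
    o=minimize(f,[629,40],method='Nelder-Mead',options=dict(initial_simplex=[[629,40],[637,40],[629,48]]));print('fit',o.x,o.fun)
E
```

```text
top felt [(array([ 655.9, -154.2,   20. ]), np.int32(512)), (array([ 551.9, -146.7,   20. ]), np.int32(937)), (array([689.3, 553.8,  20. ]), np.int32(243)), (array([ 449. , -145.5,   20. ]), np.int32(431))]
orange [246.7 183.2] 72 [626.   37.3 173. ]
region 238 269 176 212 755
fit [626.1003772  38.1922152] -0.9531645569620253
side felt [(array([689.8, 556.8,  20. ]), np.int32(201)), (array([610. , 693.6,  20. ]), np.int32(246)), (array([ 637. , -131.7,   20. ]), np.int32(157)), (array([ 549.9, -144.8,   20. ]), np.int32(1045)), (array([ 469. , -155.9,   20. ]), np.int32(167))]
region 276 301 162 230 1141
fit [627.71649933  40.85939026] -0.8902243589743589
```

```bash
cat >> h.py <<'E'
S=np.array([626.7,39.,20]);T=np.array([551.,-146.,20]);D=(T-S)/np.linalg.norm(T-S)
def plan(back,h,e=45,L=173,d=None,o=None):
    # tip centre 'back' mm behind point o along d, height h above shelf
    d=D if d is None else d;o=S if o is None else o
    R=goal_R(d,np.radians(e));P=o-back*d+[0,0,h]-L*R[:,2];print('P',P.round(1));inc(P,R)
E
python3 -c "
from h import *
plan(78,160)"
```

```text
P [702.6 224.4 302.3]
t 1.0 pos [322.4 649.4 404.7] q [-1.19  0.6  -0.    1.6   0.    0.94 -0.08] F [-0.5  0.5 -0.4] w 1.002
shift [-2.118  -0.8464  0.4095] turn [ 0.1865 -0.2005  0.4503]
```

Call:
carry_out(
  increments=[
    [[-1, -0.4, 0.1], [0, 0, 0.3], 0.4],
    [[-1, -0.4, 0.1], [0, 0, 0.3], 0.4],
    [[-1, -0.4, 0.1], [0, 0, 0.3], 0.4],
    [[-1, -0.4, 0.1], [0, 0, 0.3], 0.4],
    [[-1, -0.4, 0.1], [0, 0, 0.3], 0.4],
    [[-1, -0.4, 0.1], [0, 0, 0.3], 0.4],
    [[-1, -0.4, 0.1], [0, 0, 0.3], 0.4],
    [[-1, -0.4, 0.1], [0, 0, 0.3], 0.4],
    [[-1, -0.4, 0.1], [0, 0, 0.3], 0.4],
  ],
)

```text
time: 1.9
ee_pos: [501.4, 449.3, 379.7]
eef_rot: [0.644, 0.765, 0.0, -0.0]
force: [-0.5, 0.4, -0.1]
width: 0.405
finger_force: 0.0
```

```bash
python3 -c "
from h import *
plan(78,160)"
```

```text
P [702.6 224.4 302.3]
t 1.9 pos [501.4 449.3 379.7] q [-0.98  0.57  0.25  1.76 -0.18  0.83 -0.47] F [-0.5  0.4 -0.1] w 0.405
shift [-1.023   0.6408  0.3089] turn [ 0.0697 -0.2434  0.1685]
```

Call:
carry_out(
  increments=[
    [[-1, 0.64, 0.3], [0.07, -0.243, 0.168], 0.4],
    [[-1, 0.64, 0.3], [0.07, -0.243, 0.168], 0.4],
    [[-1, 0.64, 0.3], [0.07, -0.243, 0.168], 0.4],
    [[-1, 0.64, 0.3], [0.07, -0.243, 0.168], 0.4],
    [[-1, 0.64, 0.3], [0.07, -0.243, 0.168], 0.4],
    [[-1, 0.64, 0.3], [0.07, -0.243, 0.168], 0.4],
    [[-1, 0.64, 0.3], [0.07, -0.243, 0.168], 0.4],
    [[-1, 0.64, 0.3], [0.07, -0.243, 0.168], 0.4],
    [[-1, 0.64, 0.3], [0.07, -0.243, 0.168], 0.4],
    [[-1, 0.64, 0.3], [0.07, -0.243, 0.168], 0.4],
  ],
)

```text
time: 2.9
ee_pos: [700.6, 230.6, 305.3]
eef_rot: [0.767, 0.516, -0.317, 0.212]
force: [-0.1, 0.0, 0.4]
width: 0.399
finger_force: 0.0
```

```bash
python3 -c "
from h import *
plan(78,50)
a=[arm.capture(c) for c in('top','side')]
cv2.imwrite('pics/tool.png',cv2.resize(np.hstack([x['pixels'][100:300,150:450] if i==0 else x['pixels'][50:250,200:500] for i,x in enumerate(a)]),(800,266))[:,:,::-1])"
```

```text
P [702.6 224.4 192.3]
t 2.9 pos [700.6 230.6 305.3] q [-0.82  0.94  0.64  1.49  0.09  1.35 -0.69] F [-0.1  0.   0.4] w 0.399
shift [0.3041 0.0175 0.3345] turn [-0.0002 -0.0012  0.0009]
```

View pics/tool.png

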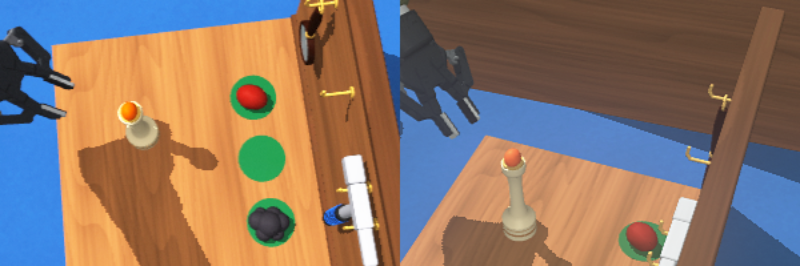

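The tool leans back correctly, with the fingertips above the left edge of the shelf. I'll lower it to 50 mm above the shelf and check the tip geometry at close range.

Call:
carry_out(
  increments=[
    [[0.1, 0.01, 0.11], [0, 0, 0], 0.4],
    [[0.2, 0.0175, 0.22], [0, 0, 0], 0.4],
    [[0.304, 0.0175, 0.334], [0, 0, 0], 0.4],
    [[0.304, 0.0175, 0.334], [0, 0, 0], 0.4],
    [[0.304, 0.0175, 0.334], [0, 0, 0], 0.4],
    [[0.304, 0.0175, 0.334], [0, 0, 0], 0.4],
  ],
)

```text
time: 3.6
ee_pos: [703.9, 222.6, 194.6]
eef_rot: [0.768, 0.515, -0.317, 0.213]
force: [-0.5, 0.4, -0.0]
width: 0.402
finger_force: 0.0
```

```bash
python3 -c "
from h import *
plan(78,30)
s=arm.get_state();R=Rn.from_quat(s['eef_rot']).as_matrix()
o=[]
for c in('top','side'):
    p=arm.capture(c)
    t=s['ee_pos']+173*R[:,2];u,v=proj(p,t).astype(int);u0,v0=u-40,v-35
    im=cv2.resize(p['pixels'][v0:v0+70,u0:u0+80],None,fx=5,fy=5,interpolation=cv2.INTER_CUBIC)
    for sy in(-1,1):
      for L,col in((160,(255,0,0)),(173,(255,255,0)),(186,(255,0,255))):
        q=proj(p,s['ee_pos']+R@[0,sy*17,L]);cv2.circle(im,tuple(((q-[u0,v0])*5).astype(int).tolist()),2,col,-1)
    o.append(im);print(c,u0,v0)
cv2.imwrite('pics/tip.png',np.hstack(o)[:,:,::-1])"
```

```text
P [702.6 224.4 172.3]
t 3.6 pos [703.9 222.6 194.6] q [-0.79  1.06  0.6   1.52  0.05  1.2  -0.74] F [-0.5  0.4 -0. ] w 0.402
shift [ 0.0661 -0.0078  0.0601] turn [-0.     -0.0008 -0.0004]
top 178 152
side 221 150
```

View pics/tip.png

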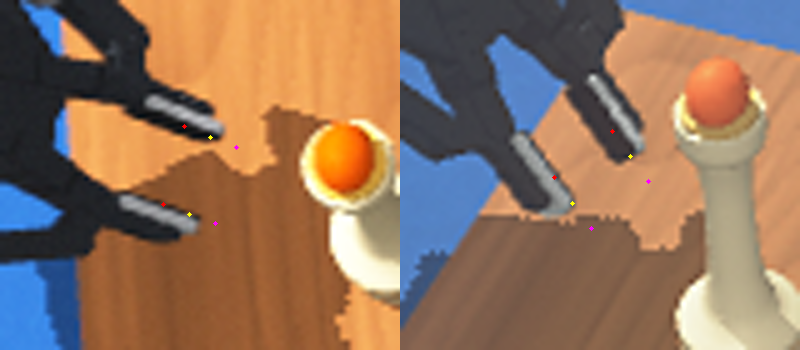

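Both views show the fingertip ends within about 2–3 mm of the 173 mm mark (yellow dots), so I'll use L=175. Next I'll lower the tips behind the foot, at 13 mm above the shelf.

```bash
sed -i 's/L=173,d=/L=175,d=/' h.py; python3 -c "
from h import *
plan(65,13)"
```

```text
P [698.2 213.7 156.7]
t 3.7 pos [703.9 222.6 194.5] q [-0.79  1.06  0.6   1.52  0.05  1.2  -0.74] F [ 0.  -0.4  0. ] w 0.402
shift [ 0.0769 -0.0076  0.1365] turn [-0.0001 -0.001  -0.0005]
```

Call:
carry_out(
  increments=[
    [[0.03, -0.004, 0.05], [0, 0, 0], 0.4],
    [[0.055, -0.0076, 0.095], [0, 0, 0], 0.4],
    [[0.077, -0.0076, 0.1365], [0, 0, 0], 0.4],
    [[0.077, -0.0076, 0.1365], [0, 0, 0], 0.4],
    [[0.077, -0.0076, 0.1365], [0, 0, 0], 0.4],
    [[0.077, -0.0076, 0.1365], [0, 0, 0], 0.4],
  ],
)

```text
time: 4.3
ee_pos: [697.7, 213.4, 154.4]
eef_rot: [0.767, 0.515, -0.318, 0.213]
force: [-0.2, -0.2, -0.0]
width: 0.402
finger_force: 0.0
```

```bash
python3 -c "
from h import *
plan(33,13)
o=[]
for c in('top','side'):
    p=arm.capture(c);u,v=proj(p,S-35*D).astype(int)
    o.append(cv2.resize(p['pixels'][v-35:v+35,u-40:u+40],None,fx=5,fy=5,interpolation=cv2.INTER_CUBIC))
cv2.imwrite('pics/pre.png',np.hstack(o)[:,:,::-1])"
```

```text
P [686.1 184.1 156.7]
t 4.3 pos [697.7 213.4 154.4] q [-0.78  1.11  0.59  1.55  0.04  1.14 -0.75] F [-0.2 -0.2 -0. ] w 0.402
shift [-0.0959  0.0016  0.0824] turn [-0.0006 -0.0002 -0.0001]
```

View pics/pre.png

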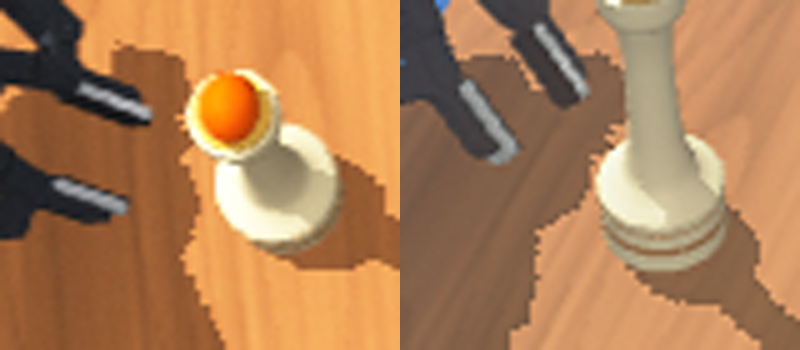

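Both views show the tips low on either side of the push line, about 30 mm short of the foot, and nothing is touching. I'll start the push at 50 mm/s.

Call:
carry_out(
  increments=[
    [[-0.0147, 0, 0.0136], [0, 0, 0], 0.4],
    [[-0.0294, 0, 0.0272], [0, 0, 0], 0.4],
    [[-0.044, 0.001, 0.041], [0, 0, 0], 0.4],
    [[-0.059, 0.0015, 0.0545], [0, 0, 0], 0.4],
    [[-0.0735, 0.0015, 0.068], [0, 0, 0], 0.4],
    [[-0.088, 0.0015, 0.0815], [0, 0, 0], 0.4],
    [[-0.103, 0.0015, 0.095], [0, 0, 0], 0.4],
    [[-0.1175, 0.0015, 0.109], [0, 0, 0], 0.4],
    [[-0.132, 0.0015, 0.1225], [0, 0, 0], 0.4],
    [[-0.147, 0.0015, 0.136], [0, 0, 0], 0.4],
    [[-0.1615, 0.0015, 0.1495], [0, 0, 0], 0.4],
    [[-0.176, 0.0015, 0.163], [0, 0, 0], 0.4],
  ],
)

```text
time: 5.6
ee_pos: [674.7, 157.7, 156.2]
eef_rot: [0.767, 0.515, -0.318, 0.212]
force: [0.9, 1.8, -0.3]
width: 0.394
finger_force: 0.9
```

```bash
cat >> h.py <<'E'
def stand():
    for c in('top','side'):
        p=arm.capture(c)
        b=[ray(p,b[0],173)[:2].round(1) for b in blobs(p,(5,180,200),(15,255,255),15)]
        print(c,'opal',b,'pin',[np.round(q['at'],1) for q in arm.pinpoint('opal_stand',p)[:1]])
    return p
E
python3 -c "
from h import *
plan(-55,13)
stand()
o=[]
for c in('top','side'):
    p=arm.capture(c);u,v=proj(p,S+15*D).astype(int)
    o.append(cv2.resize(p['pixels'][v-35:v+35,u-40:u+40],None,fx=5,fy=5,interpolation=cv2.INTER_CUBIC))
cv2.imwrite('pics/push1.png',np.hstack(o)[:,:,::-1])"
```

```text
P [652.7 102.6 156.7]
t 5.6 pos [674.7 157.7 156.2] q [-0.75  1.08  0.6   1.66  0.07  1.04 -0.73] F [ 0.9  1.8 -0.3] w 0.394
shift [-0.1694  0.0023  0.1662] turn [-0.0007 -0.0003  0.    ]
top opal [array([615.7,  19.8])] pin []
side opal [] pin [array([616.9,  26.4,  19.4])]
```

View pics/push1.png

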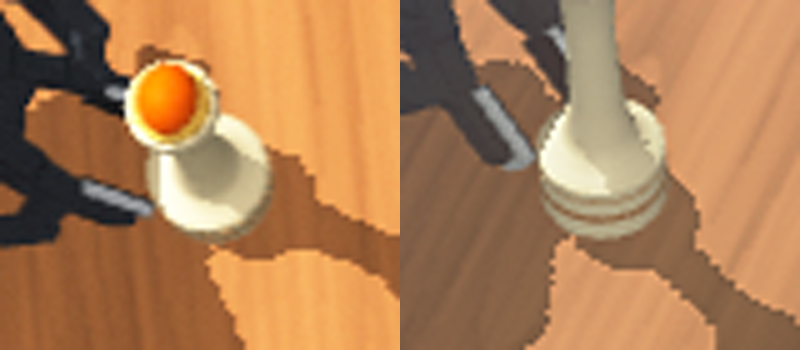

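The stand is in the cradle, upright, and the push takes about 2 N. Continuing.

Call:
carry_out(
  increments=[
    [[-0.014, 0, 0.014], [0, 0, 0], 0.4],
    [[-0.028, 0.001, 0.028], [0, 0, 0], 0.4],
    [[-0.0425, 0.001, 0.042], [0, 0, 0], 0.4],
    [[-0.0565, 0.002, 0.0555], [0, 0, 0], 0.4],
    [[-0.0705, 0.003, 0.0695], [0, 0, 0], 0.4],
    [[-0.085, 0.003, 0.0835], [0, 0, 0], 0.4],
    [[-0.099, 0.004, 0.097], [0, 0, 0], 0.4],
    [[-0.113, 0.004, 0.111], [0, 0, 0], 0.4],
    [[-0.127, 0.005, 0.125], [0, 0, 0], 0.4],
    [[-0.141, 0.005, 0.139], [0, 0, 0], 0.4],
    [[-0.1555, 0.006, 0.1525], [0, 0, 0], 0.4],
    [[-0.1695, 0.006, 0.1665], [0, 0, 0], 0.4],
  ],
)

```text
time: 7.1
ee_pos: [653.6, 101.9, 156.9]
eef_rot: [0.767, 0.515, -0.318, 0.212]
force: [0.3, 2.1, -0.7]
width: 0.398
finger_force: 0.9
```

```bash
python3 -c "
from h import *
plan(-115,13)
stand()"
```

```text
P [630.   47.1 156.7]
t 7.1 pos [653.6 101.9 156.9] q [-0.72  1.06  0.62  1.76  0.1   0.93 -0.71] F [ 0.3  2.1 -0.7] w 0.398
shift [-0.1686 -0.004   0.1692] turn [-0.0007 -0.0002 -0.0001]
top opal [array([593.6, -36. ])] pin []
side opal [] pin [array([595.3, -29.9,  18.3])]
```

Call:
carry_out(
  increments=[
    [[-0.014, 0, 0.014], [0, 0, 0], 0.4],
    [[-0.028, 0.001, 0.028], [0, 0, 0], 0.4],
    [[-0.0425, 0.001, 0.0425], [0, 0, 0], 0.4],
    [[-0.0565, 0.002, 0.0565], [0, 0, 0], 0.4],
    [[-0.0705, 0.002, 0.0705], [0, 0, 0], 0.4],
    [[-0.085, 0.003, 0.085], [0, 0, 0], 0.4],
    [[-0.099, 0.003, 0.099], [0, 0, 0], 0.4],
    [[-0.113, 0.004, 0.113], [0, 0, 0], 0.4],
    [[-0.127, 0.004, 0.127], [0, 0, 0], 0.4],
    [[-0.141, 0.005, 0.141], [0, 0, 0], 0.4],
    [[-0.1555, 0.005, 0.1555], [0, 0, 0], 0.4],
    [[-0.1695, 0.006, 0.1695], [0, 0, 0], 0.4],
  ],
)

```text
time: 8.5
ee_pos: [632.2, 46.0, 156.8]
eef_rot: [0.767, 0.515, -0.318, 0.212]
force: [0.2, 2.8, 0.9]
width: 0.403
finger_force: 1.4
```

```bash
python3 -c "
from h import *
plan(-155,13)
stand()
o=[]
for c in('top','side'):
    p=arm.capture(c);u,v=proj(p,T-30*D).astype(int)
    o.append(cv2.resize(p['pixels'][v-52:v+53,u-60:u+60],(400,350),interpolation=cv2.INTER_CUBIC))
cv2.imwrite('pics/push2.png',np.hstack(o)[:,:,::-1])"
```

```text
P [614.9  10.1 156.7]
t 8.5 pos [632.2  46.  156.8] q [-0.67  1.04  0.64  1.85  0.13  0.83 -0.68] F [0.2 2.8 0.9] w 0.403
shift [-0.1124 -0.0096  0.1128] turn [-0.0007 -0.0002 -0.    ]
top opal [array([573. , -91.6])] pin [array([578.6, -91.1,  19. ])]
side opal [] pin [array([575.6, -86.6,  16.7])]
```

View pics/push2.png

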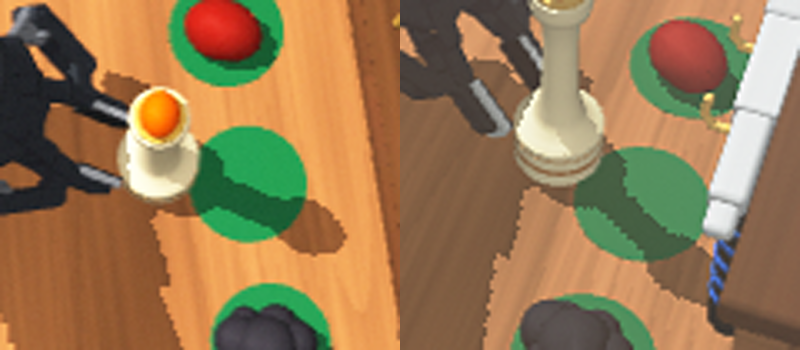

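The stand is at the rim of the empty felt, still upright, with good clearance to the jasper and hematite. About 60 mm remain, so I'll go 45 mm and measure again.

Call:
carry_out(
  increments=[
    [[-0.0142, 0, 0.0142], [0, 0, 0], 0.4],
    [[-0.0284, 0, 0.0284], [0, 0, 0], 0.4],
    [[-0.0425, 0, 0.0425], [0, 0, 0], 0.4],
    [[-0.0567, 0, 0.0567], [0, 0, 0], 0.4],
    [[-0.071, 0, 0.071], [0, 0, 0], 0.4],
    [[-0.085, 0, 0.085], [0, 0, 0], 0.4],
    [[-0.099, 0, 0.099], [0, 0, 0], 0.4],
    [[-0.113, 0, 0.113], [0, 0, 0], 0.4],
    [[-0.127, 0, 0.127], [0, 0, 0], 0.4],
    [[-0.127, 0, 0.127], [0, 0, 0], 0.4],
  ],
)

```text
time: 9.8
ee_pos: [614.9, 3.9, 157.0]
eef_rot: [0.768, 0.514, -0.318, 0.212]
force: [0.7, 0.8, -0.0]
width: 0.397
finger_force: 0.4
```

```bash
cat >> h.py <<'E'
from scipy.optimize import minimize
def fit(x0):
    prof=[(0,26),(32,26),(32,15.5),(42,15.5),(42,11),(128,11),(128,17),(144,17)]
    for c in('top','side'):
        p=arm.capture(c);g=arm.cut_out('opal_stand',p)
        if not g: print(c,'none');continue
        r=g[0]['region']
        def sil(xy):
            m=np.zeros((400,640),np.uint8);t=np.linspace(0,2*np.pi,40)
            for (a,ra),(b,rb) in zip(prof[::2],prof[1::2]):
                pts=[proj(p,(xy[0]+q*np.cos(u),xy[1]+q*np.sin(u),20+h)) for h,q in((a,ra),(b,rb)) for u in t]
                cv2.fillConvexPoly(m,cv2.convexHull((np.array(pts)*16).round().astype(np.int32)),1,shift=4)
            return m.astype(bool)
        f=lambda xy:-(sil(xy)&r).sum()/(sil(xy)|r).sum()
        x0=np.array(x0,float);o=minimize(f,x0,method='Nelder-Mead',options=dict(initial_simplex=[x0,x0+[8,0],x0+[0,8]]));print(c,'fit',o.x.round(1),round(o.fun,3))
E
python3 -c "
from h import *
plan(-170,13)
stand();fit([557,-132])"
```

```text
P [609.2  -3.8 156.7]
t 9.8 pos [614.9   3.9 157. ] q [-0.63  1.04  0.65  1.91  0.16  0.75 -0.67] F [ 0.7  0.8 -0. ] w 0.397
shift [-0.0257 -0.0096  0.027 ] turn [-0.0009  0.     -0.0003]
top opal [array([ 555.2, -134.1])] pin [array([ 561.3, -134.7,   20.5])]
side opal [] pin [array([ 556.7, -130.4,   17.8])]
top fit [ 556.5 -130.4] -0.882
side fit [ 557.7 -128.9] -0.865
```

Call:
carry_out(
  increments=[
    [[-0.011, 0, 0.011], [0, 0, 0], 0.4],
    [[-0.022, 0, 0.022], [0, 0, 0], 0.4],
    [[-0.033, 0, 0.033], [0, 0, 0], 0.4],
    [[-0.0425, 0, 0.0425], [0, 0, 0], 0.4],
    [[-0.0425, 0, 0.0425], [0, 0, 0], 0.4],
    [[-0.0425, 0, 0.0425], [0, 0, 0], 0.4],
  ],
)

```text
time: 10.8
ee_pos: [609.4, -9.5, 156.9]
eef_rot: [0.767, 0.514, -0.318, 0.212]
force: [1.1, -0.5, -0.2]
width: 0.397
finger_force: 0.1
```

```bash
python3 -c "
from h import *
plan(-100,13)
stand();fit([551,-146])
o=[]
for c in('top','side'):
    p=arm.capture(c);u,v=proj(p,T).astype(int)
    o.append(cv2.resize(p['pixels'][v-35:v+35,u-40:u+40],(400,350),interpolation=cv2.INTER_CUBIC))
cv2.imwrite('pics/push3.png',np.hstack(o)[:,:,::-1])"
```

```text
P [635.7  61.  156.7]
t 10.8 pos [609.4  -9.5 156.9] q [-0.62  1.04  0.66  1.93  0.17  0.73 -0.66] F [ 1.1 -0.5 -0.2] w 0.397
shift [ 0.2129 -0.0101 -0.2121] turn [-0.0009 -0.     -0.0001]
top opal [array([ 549.1, -147.6])] pin [array([ 554.2, -145.9,   17.3])]
side opal [] pin [array([ 554.6, -141.1,   19.8])]
top fit [ 552.2 -144.7] -0.943
side fit [ 552.1 -143.3] -0.911
```

View pics/push3.png

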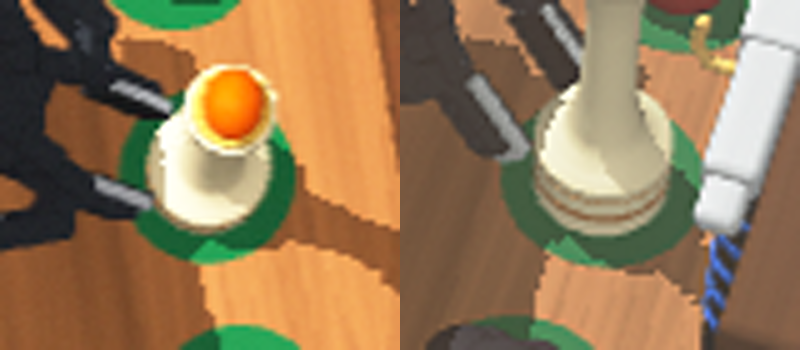

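Both views show the foot wholly on the felt, with the measured centre about 1–2 mm off. Now I'll back straight away.

Call:
carry_out(
  increments=[
    [[0.015, 0, -0.015], [0, 0, 0], 0.4],
    [[0.04, 0, -0.04], [0, 0, 0], 0.4],
    [[0.08, 0, -0.08], [0, 0, 0], 0.4],
    [[0.13, 0, -0.13], [0, 0, 0], 0.4],
    [[0.18, 0, -0.18], [0, 0, 0], 0.4],
    [[0.23, 0, -0.23], [0, 0, 0], 0.4],
    [[0.28, 0, -0.28], [0, 0, 0], 0.4],
    [[0.28, 0, -0.28], [0, 0, 0], 0.4],
    [[0.28, 0, -0.4], [0, 0, 0], 0.4],
    [[0.28, 0, -0.5], [0, 0, 0], 0.4],
    [[0.28, 0, -0.5], [0, 0, 0], 0.4],
    [[0.28, 0, -0.5], [0, 0, 0], 0.4],
  ],
)

```text
time: 12.5
ee_pos: [661.8, 118.3, 195.8]
eef_rot: [0.767, 0.515, -0.318, 0.212]
force: [-0.2, -0.1, -1.2]
width: 0.399
finger_force: 0.0
```

```bash
python3 -c "
from h import *
stand();fit([551,-146]);inc(T,np.eye(3))
o=[]
for c in('top','side'):
    p=arm.capture(c);u,v=proj(p,T).astype(int)
    g=[b for b in blobs(p,(60,80,30),(90,255,255),150) if np.linalg.norm(ray(p,b[0],20)-T)<40]
    if g:
        pts=cv2.convexHull(np.argwhere(np.any([b[2] for b in g],0))[:,::-1].astype(np.int32));print(c,'felt',ray(p,cv2.fitEllipse(pts)[0],20).round(1))
    o.append(cv2.resize(p['pixels'][v-52:v+53,u-60:u+60],(400,350),interpolation=cv2.INTER_CUBIC))
cv2.imwrite('pics/end.png',np.hstack(o)[:,:,::-1])"
```

```text
top opal [array([ 549.1, -147.7])] pin [array([ 553.8, -144.5,   19.8])]
side opal [] pin [array([ 552.9, -142.2,   19.6])]
top fit [ 550.2 -144.6] -0.939
side fit [ 552.4 -143. ] -0.907
t 12.9 pos [661.9 118.  195.5] q [-0.73  1.01  0.63  1.73  0.11  1.01 -0.69] F [-0.4 -0.7  0.2] w 0.4
shift [-0.3139 -0.0072  1.3061] turn [-0.6784 -0.4547  0.2814]
top felt [ 551.3 -146.3   20. ]
side felt [ 548.3 -142.    20. ]
```

View pics/end.png

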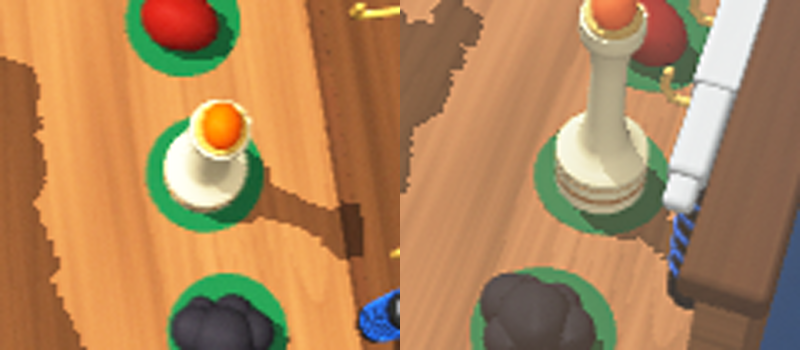

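The stand is upright and centred on the felt, the jasper and hematite are where they were, and the arm is clear.

```bash
python3 -c "
from cell import arm
print(arm.close_job())"
```

```text
the job is handed in; nothing more can be done
None
```

I pushed the opal stand across the shelf by its foot; it now stands upright on the empty felt round, within about 4 mm of its centre by camera. The arm is clear and the job is handed in at about 13 s; no verdict came back.

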